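# Lock the microscope's specimen bar with its thumb wedge

## Task

Push the microscope's sliding specimen bar fully home against its end stop, then slide the brass thumb wedge along its ramp until it jams firmly and locks the bar, and take the hand away so that it stays jammed. Push the wedge with closed fingertips, without pinching it, feel for the jam and press firmly but do not force it. Leave the bottle, the jar and the blue box where they stand.

Things in the scene. Friction and masses are not known exactly. Their poses are not given: they have to be found in the camera images.
- stage: White microscope base plate, fixed, top 25 mm above the table. Axes: +y is the way bar and wedge are pushed (to the column), x across the bar, z up. Origin on the table, under the line of the bar's wedge-side face. Plate: x -85 to 95, y -200 to 320 mm; bar over x 0 to 50; a dark guide strip 14 mm high at x 52 to 64.
- end_stop (a point): Face of the dark end stop block that the bar end meets when home: at y = 190, x = 25 mm of the stage frame, 15 mm above the plate. The microscope's black objective hangs near it over y 120 to 180 mm, from 138 mm above the table, and its column stands at y 240 to 310 mm.
- bar: Aluminium sliding bar 50 (x) by 340 (y) by 18 mm high, small dish on its +y end; slides only along the stage's y, about 2.5 N of friction. Origin: centre of its underside, at (25, 20, 25) mm in the stage frame when fully home against the stop; starts 40 to 75 mm short of home (lower y). Axes as the stage's.
- bar_post (a point): Rear face (the -y side) of the bar's blue push post, which is flush with the bar's rear end: point 10 mm above the bar's top, on the post's centre line. The post is 24 (x) by 14 (y) mm and stands 20 mm above the bar's top (63 mm above the table). Push here towards the stage's +y.
- wedge: Loose brass wedge 80 (y) by 16 mm high, about 90 g, flat on the plate, its straight face against the bar; 30 mm wide at the rear (-y), 20 mm at the front: taper 1 in 8. Origin: underside, half way along, 14 mm from the straight face that looks to +x (the bar). Axes as the stage's when it lies along the bar. Starts backed out, 24 to 89 mm before it bites.
- wedge_knob (a point): Rearmost point (the -y side) of the red ball thumb knob, 24 mm across, that sits on the wedge's rear end: 23 mm above the plate; the ball reaches 6 mm behind the brass and its top is 60 mm above the table. Push here towards the stage's +y; fingertips 6 mm above the plate meet it squarely. A firm thumb push of about 15 N jams it well; over 22 N is forcing it.
- ramp_mid (a point): Nominal middle of the black ramp block's sloping face, at plate height. Block 150 mm long, 22 high, fixed on the wedge's -x side, sloping 1 in 8 towards the bar as y grows. It was set by hand, up to 3 mm either way in x from this point (which does not show it): the wedge first bites with its origin anywhere at stage y -4 to 44 mm, to be felt.
- amber_bottle: Amber bottle with blue cap, 56 mm across, 120 mm high, loose bystander; origin under its base.
- white_jar: White jar with red cap, 52 mm across, 65 mm high, loose bystander; origin under its base.
- tip_box: Closed blue box 80 by 110 by 50 mm high, loose bystander; origin under its base.
Things that resemble listed ones, but are neither listed nor needed, are in the scene too. There is more than one size of the wedge; the one meant has the size given above.

How it is judged:
By the outcome, as a careful person would: the job done as asked, in the order asked, and still so for the second after the job is handed in, with the robot touching nothing.
It also fails if it takes over 58 s, if anything falls off the work surface, if the arm or the gripper's body presses on something with over 40 N, if the wrist force passes 120 N, or if a joint passes its speed limit or range.

## Robot

A 7-joint arm with a two-finger parallel gripper is mounted at the origin on the work surface. World frame = base frame: x ahead of the robot, y to its left, z up, the work surface at z = 0. Lengths are in m, angles in rad, forces in N, time in s.
With the tool pointing down it reaches from about 0.425 to 0.875 m from the base axis. Payload 4.7 kg.
Tool frame: the origin (TCP) lies on the centre line of the jaws, within the pads' length; the fingertips stand 8 mm ahead of it and the grasp point (between the pads) lies 11 mm behind it; z points along the fingers, y is the direction in which the jaws open and shut (so a half turn about z gives the same grasp; the last joint's range is limited). The gripper opens to 87 mm and grips with 3 to 60 N. Pads are 19 mm wide; open, the fingers measure 117 mm over their backs; the gripper's body (75 mm by 190 mm) begins 51 mm behind the grasp point.
Start: joints at [1.21, 0.321, -0.07, 1.45, 0.023, 1.371, -0.057], TCP at [0.238, -0.605, 0.231] pointing down, gripper open.
Joint ranges: [-2.86, 2.86], [-0.3, 2.09], [-1.38, 1.24], [0.06, 2.45], [-1.56, 4.7], [0.09, 2.05], [-2.69, 2.69]. Speed limits (rad/s): [2.57, 2.57, 3.14, 3.14, 3.14, 3.14, 3.14].

## Interface

Orientations are given as a rotation vector (axis times angle).
In Python, from bench import manip gives the robot as it stands.
- The arm moves only by the tool send_rows, never from a script. Its argument "plan" is a list of rows, each an object with "xyz": the shift along the tool's x, y, z in m, a list of three; "yaw": the turn about the tool's z in rad. A call has 1 to 5 rows; each row shifts and turns the commanded pose from where the row before left it, along the tool's axes as they then stand; what a row does not reach is not made up. A row lasts 1/12 s, in which the tool goes at most 41.7 mm and 7.16 degrees, less where a joint would pass 70% of its speed; a pose out of reach is approached as far as the arm can. A call is refused whole if a number of a shift passes 0.0417 or a number of a turn 0.125, either way. A call with a gripper value outside its range is refused whole. "hand" is the opening in per cent of the stroke, from 0 (shut) to 100 (fully open), set as the call begins (left out, the last holds). The fingers move at their own pace and stop on an object; "force" is the grip in N (left out, the last holds). Time passes only in rows, so rows that do not move let the fingers close. It gives the time, the measured TCP pose, the force and the opening at its end, in the units of the state.
- manip.get_obs(): the state, without advancing time (a new reading comes with each control period).
- manip.grab_frame(name): name is "scene" or "top" or "wrist"; returns the picture (480x640x3 uint8, red, green, blue); there is no depth.
- manip.get_calibration(name): a dict with "fovy" (degrees; the focal length in pixels is half the picture's height over the tangent of half this angle, whatever the lens; pixels are square), "cx", "cy" (the principal point, pixels), "view" (4x4, takes a point from world to camera coordinates). Camera axes: x right, y down, z forward; pixel columns grow to the right and rows downward; lengths in m; the calibration is good to about 2 mm. The wrist camera is an equidistant fisheye: a pixel r from the principal point sees the ray r / f radians off the axis. A picture is of the moment at which its call begins: read the wrist's pose just before it. get_calibration takes no time and is no camera call; for the wrist camera it gives the pose at the moment of the call.
- manip.hand_in(): hands the job in, once; it reports no verdict.
The state is a dict: "time": time; "joint_pos": joint angles; "qvel": joint speeds; "joint_torque": joint torques, N m; "tcp_pos": TCP position; "tcp_rot": TCP orientation; "contact_force": force on the tool from outside, world axes, zero at the start; "torque": the same for the moment, N m; "grip_width": finger opening in m.
Only numpy, scipy, OpenCV 4.12 (cv2) and the standard library are available. Lean on these libraries where they do the work, as an engineer would, in place of code of your own. Each camera call takes 0.05 s, during which the arm holds its last target.

## Working session

There is one attempt and no reset: what is moved stays moved. The work goes in short steps, Python scripts to look and compute and a tool call to move; the robot and the scene stay as the last step left them, time stands still between calls to the robot, and variables do not carry over. Pictures are saved under pics/ and viewed, and the job is handed in when it is done.

Besides the shell and the picture viewer there is one more tool, called as name(argument=value, ...), one argument or row to a line, values as JSON. send_rows: Moves the arm, as the interface text tells. Its arguments: {"type":"object","properties":{"plan":{"type":"array","items":{"type":"object","properties":{"xyz":{"type":"array","items":{"type":"number"}},"yaw":{"type":"number"}}}},"hand":{"type":"number"},"force":{"type":"number"}},"required":["plan"]}

```bash
mkdir -p pics; ls; python3 - <<'E'
from bench import manip
import cv2,json
import numpy as np
np.set_printoptions(precision=4,suppress=True)
o=manip.get_obs();print(o)
for n in("scene","top","wrist"):
    c=manip.get_calibration(n);print(n,c)
    im=manip.grab_frame(n);cv2.imwrite(f"pics/{n}0.png",im[:,:,::-1])
E
```

```text
pics
{'time': 0.0, 'joint_pos': array([ 1.2101,  0.3219, -0.0701,  1.4517,  0.0226,  1.3708, -0.0569]), 'qvel': array([ 0.0019,  0.0005,  0.0019,  0.0001, -0.0017,  0.0001,  0.0022]), 'joint_torque': array([  0.0006, -49.1285,  -0.4036, -31.2528,  -0.064 ,   0.0438,
         0.0002]), 'tcp_pos': array([ 0.2377, -0.6044,  0.2294]), 'tcp_rot': array([-3.0847, -0.585 ,  0.0007]), 'contact_force': array([ 0.1319,  0.9494, -0.4287]), 'torque': array([ 0.0165,  0.0142, -0.0315]), 'grip_width': 0.08705149823549478}
scene {'fovy': 53.51965556763713, 'cx': 315.2015396377431, 'cy': 239.09087672037182, 'view': array([[-0.2514,  0.9679, -0.0078,  0.1539],
       [ 0.6758,  0.1697, -0.7173, -0.3096],
       [-0.6929, -0.1856, -0.6967,  1.2088],
       [ 0.    ,  0.    ,  0.    ,  1.    ]])}
top {'fovy': 57.32454519401871, 'cx': 315.76629135656566, 'cy': 244.57827574588944, 'view': array([[ 0.0122, -0.9999,  0.0013, -0.0191],
       [-0.9925, -0.0123, -0.1218,  0.5482],
       [ 0.1218,  0.0002, -0.9926,  0.9203],
       [ 0.    ,  0.    ,  0.    ,  1.    ]])}
wrist {'fovy': 65.70646984690485, 'cx': 318.88762039056456, 'cy': 240.92251263814762, 'view': array([[ 0.3658, -0.9307, -0.0008, -0.6483],
       [-0.8871, -0.349 ,  0.3022, -0.0358],
       [-0.2815, -0.1098, -0.9533,  0.3923],
       [ 0.    ,  0.    ,  0.    ,  1.    ]])}
```

View pics/scene0.png

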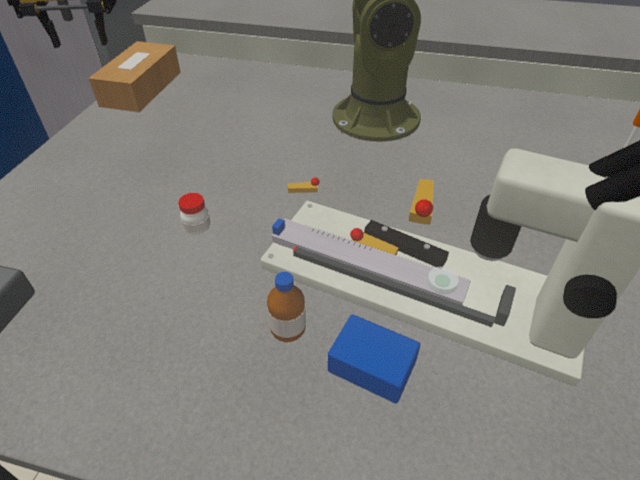

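View pics/top0.png

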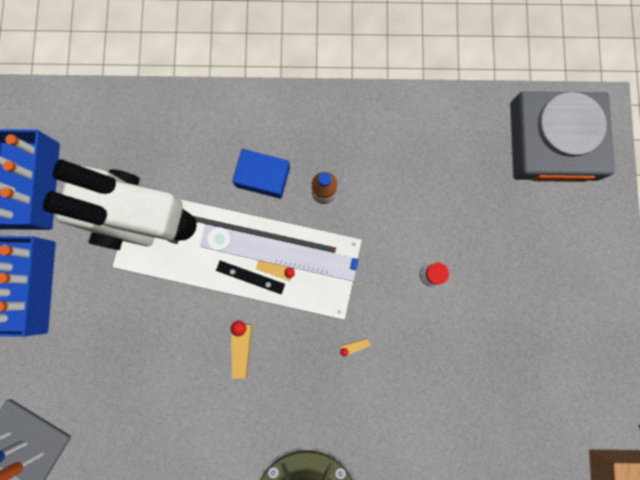

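View pics/wrist0.png

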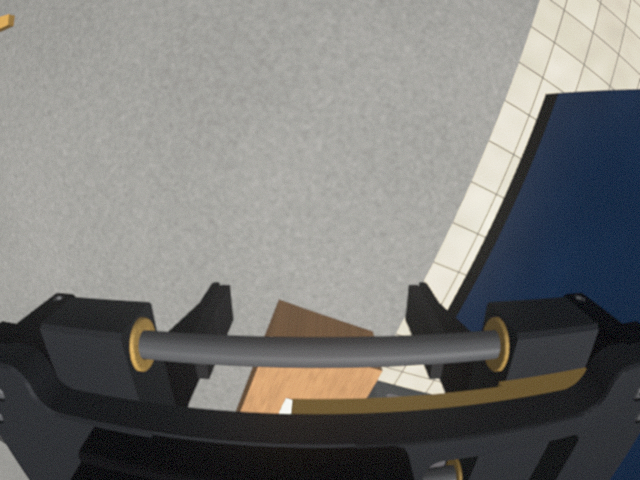

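```bash
cat > h.py <<'E'
import numpy as np,cv2
from bench import manip
np.set_printoptions(precision=4,suppress=True)
def ray(n,u,v,c=None):
    c=c or manip.get_calibration(n);f=240/np.tan(np.radians(c['fovy']/2))
    a=np.array([u-c['cx'],v-c['cy']])
    if n=='wrist':
        r=np.hypot(*a);t=r/f;d=np.r_[a/max(r,1e-9)*np.sin(t),np.cos(t)]
    else: d=np.r_[a/f,1.]
    R=c['view'][:3,:3];t0=c['view'][:3,3]
    return -R.T@t0,R.T@d/np.linalg.norm(d)
def onz(n,u,v,z,c=None):
    o,d=ray(n,u,v,c);return o+d*(z-o[2])/d[2]
def tri(a,b):
    (o1,d1),(o2,d2)=a,b
    A=np.c_[d1,-d2];s=np.linalg.lstsq(A,o2-o1,rcond=None)[0]
    p,q=o1+s[0]*d1,o2+s[1]*d2
    return (p+q)/2,np.linalg.norm(p-q)
E
python3 - <<'E'
import cv2
im=cv2.imread('pics/top0.png');cv2.imwrite('pics/topc.png',cv2.resize(im[190:330,100:370],None,fx=2.9,fy=2.9,interpolation=cv2.INTER_CUBIC))
im=cv2.imread('pics/scene0.png');cv2.imwrite('pics/scenec.png',cv2.resize(im[180:390,250:520],None,fx=2.8,fy=2.8,interpolation=cv2.INTER_CUBIC))
E
```

```text
(no output)
```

View pics/topc.png

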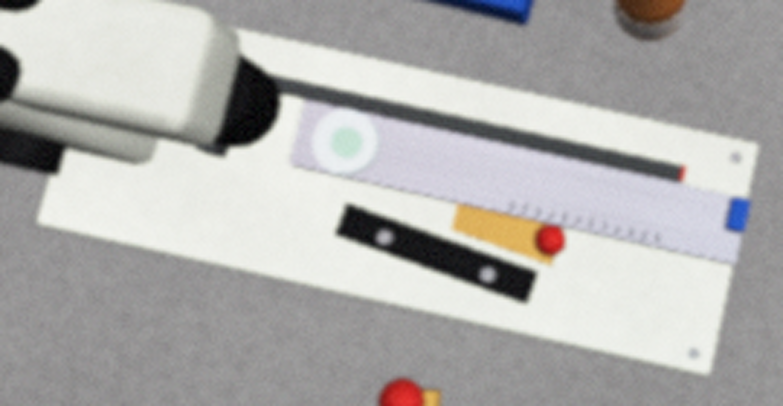

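View pics/scenec.png

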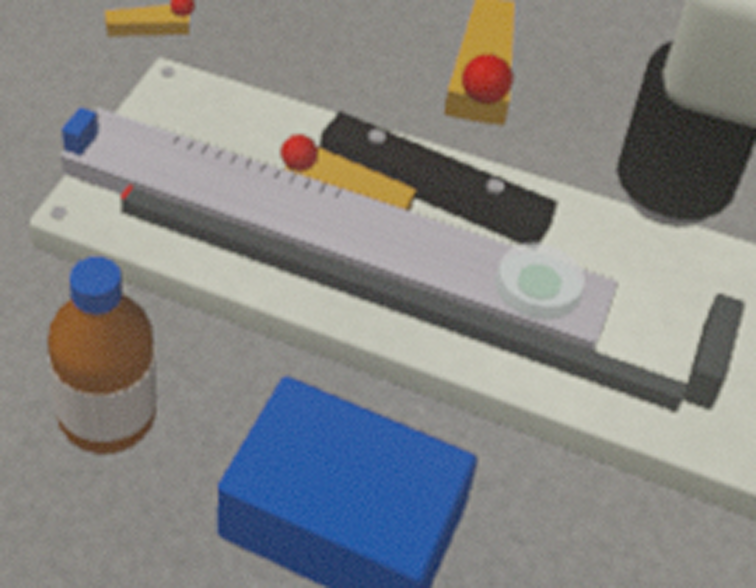

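```bash
cat > a.py <<'E'
from h import *
im=cv2.imread('pics/top0.png')
T=lambda u,v:(100+(u+.5)/2.9-.5,190+(v+.5)/2.9-.5)
S=lambda u,v:(250+(u+.5)/2.8-.5,180+(v+.5)/2.8-.5)
UR=onz('top',*T(758,146),.025);LR=onz('top',*T(711,374),.025);LL=onz('top',*T(38,224),.025)
print('corners',UR,LR,LL,'width',np.linalg.norm(UR-LR),'len',np.linalg.norm(LR-LL))
# scene corners: near plate
for p in((160,60),(33,222)): print('scene corner',onz('scene',*S(*p),.025))
# known stage pts
st=np.array([[95,-200],[-85,-200],[-85,320]])/1e3
W=np.array([UR,LR,LL])[:,:2]
def fit(st,W):
    a=st-st.mean(0);b=W-W.mean(0)
    th=np.arctan2((a[:,0]*b[:,1]-a[:,1]*b[:,0]).sum(),(a*b).sum())
    R=np.array([[np.cos(th),-np.sin(th)],[np.sin(th),np.cos(th)]])
    return th,R,W.mean(0)-R@st.mean(0)
th,R,t=fit(st,W);print('th',th,'t',t,'res',(st@R.T+t-W))
tost=lambda p:R.T@(p[:2]-t)
# bar top edge long lower: pixels (290,163),(736,262) z=.043
for p in((290,163),(736,262),(304,100)): print('bar top',tost(onz('top',*T(*p),.043)))
print('objective',)
# wedge: top z=.041
for p in((457,205),(453,232),(552,264)): print('wedge top',tost(onz('top',*T(*p),.041)))
# ramp
for p in((347,205),(337,234),(527,302),(536,275)): print('ramp top',tost(onz('top',*T(*p),.047)))
def red(n,im,box):
    x0,y0,x1,y1=box;h=cv2.cvtColor(im,cv2.COLOR_BGR2HSV)
    m=((h[...,0]<8)|(h[...,0]>172))&(h[...,1]>150)&(h[...,2]>70)
    mm=np.zeros_like(m);mm[y0:y1,x0:x1]=m[y0:y1,x0:x1]
    ys,xs=np.nonzero(mm);return xs.mean(),ys.mean(),len(xs),xs.min(),xs.max(),ys.min(),ys.max()
def blue(n,im,box):
    x0,y0,x1,y1=box;h=cv2.cvtColor(im,cv2.COLOR_BGR2HSV)
    m=((h[...,0]>105)&(h[...,0]<130))&(h[...,1]>140)
    mm=np.zeros_like(m);mm[y0:y1,x0:x1]=m[y0:y1,x0:x1]
    ys,xs=np.nonzero(mm);return xs.mean(),ys.mean(),len(xs),xs.min(),xs.max(),ys.min(),ys.max()
sc=cv2.imread('pics/scene0.png')
a=red('top',im,(280,262,300,284));b=red('scene',sc,(345,222,366,245));print(a,b)
p,g=tri(ray('top',*a[:2]),ray('scene',*b[:2]));print('knob',p,g,'stage',tost(p))
a2=onz('top',*a[:2],.048);b2=onz('scene',*b[:2],.048);print(a2,b2,tost(a2),tost(b2))
a=blue('top',im,(345,250,365,275));b=blue('scene',sc,(268,215,290,238));print(a,b)
p,g=tri(ray('top',*a[:2]),ray('scene',*b[:2]));print('post',p,g,'stage',tost(p))
print(tost(onz('top',*a[:2],.060)),tost(onz('scene',*b[:2],.053)))
np.savez('st.npz',th=th,R=R,t=t)
E
python3 a.py
```

```text
corners [ 0.5608 -0.1117  0.025 ] [ 0.39   -0.0768  0.025 ] [0.495  0.4289 0.025 ] width 0.17431449227572077 len 0.5165106069943839
scene corner [ 0.393  -0.0737  0.025 ]
scene corner [ 0.5627 -0.1085  0.025 ]
th -0.20829144292872065 t [0.5119 0.1011] res [[ 0.0027 -0.0026]
 [-0.0026 -0.0002]
 [-0.0001  0.0028]]
bar top [0.0007 0.1391]
bar top [ 0.0014 -0.1987]
bar top [0.0488 0.1408]
objective
wedge top [-0.0025  0.0114]
wedge top [-0.0225  0.0096]
wedge top [-0.0295 -0.067 ]
ramp top [-0.0205  0.0894]
ramp top [-0.0428  0.0913]
ramp top [-0.0606 -0.0559]
ramp top [-0.04   -0.0578]
(np.float64(289.1617647058824), np.float64(272.20588235294116), 68, np.int64(285), np.int64(293), np.int64(268), np.int64(277)) (np.float64(356.3645833333333), np.float64(233.61458333333334), 96, np.int64(351), np.int64(362), np.int64(229), np.int64(239))
knob [0.4868 0.0426 0.0504] 0.0012868617417680932 stage [-0.0124 -0.0624]
[0.4869 0.0434 0.048 ] [0.4844 0.0416 0.048 ] [-0.0126 -0.0616] [-0.0146 -0.0639]
(np.float64(354.0925925925926), np.float64(263.55555555555554), 54, np.int64(351), np.int64(357), np.int64(259), np.int64(268)) (np.float64(277.741935483871), np.float64(223.74193548387098), 62, np.int64(273), np.int64(283), np.int64(219), np.int64(233))
post [ 0.5062 -0.094   0.0604] 0.0014328804936283536 stage [ 0.0347 -0.1921]
[ 0.0344 -0.1915] [ 0.0281 -0.1973]
```

```bash
cat >> h.py <<'E'
from scipy.spatial.transform import Rotation as Ro
def stg():
    z=np.load('st.npz');return z['R'],z['t'],float(z['th'])
def go(sx,sy,z,flip=0):
    """shift in tool axes & yaw to reach stage point (mm), tool y along +-stage y"""
    R,t,th=stg();o=manip.get_obs();T=Ro.from_rotvec(o['tcp_rot']).as_matrix()
    w=np.r_[R@(np.array([sx,sy])/1e3)+t,z/1e3]
    yd=np.r_[R@np.array([0,1.]),0]
    c=T.T@yd;yaw=np.arctan2(-c[0],c[1])
    if abs(yaw)>np.pi/2: yaw-=np.sign(yaw)*np.pi
    cur=R.T@(o['tcp_pos'][:2]-t)*1e3
    print('t',o['time'],'stage xy',cur,'z',o['tcp_pos'][2]*1e3,'yaw need',yaw,'target w',w,'tool shift mm',T.T@(w-o['tcp_pos'])*1e3)
    f=o['contact_force'];print('F stage',R.T@f[:2],f[2],'grip',o['grip_width']*1e3,'tilt',T[:,2], 'q',o['joint_pos'])
E
python3 - <<'E'
from h import *
go(28,-260,150)
R,t,th=stg()
T=Ro.from_rotvec(manip.get_obs()['tcp_rot']).as_matrix();print(T,th)
tost=lambda p:R.T@(p[:2]-t)*1e3
print('bottle cap',tost(onz('top',324,179,.12)),'jar',tost(onz('top',437,273,.065)),'box',tost(onz('top',263,170,.05)))
E
```

```text
t 0.15 stage xy [-122.3089 -747.0487] z 229.68683299981353 yaw need 0.5831131522950419 target w [ 0.4855 -0.1591  0.15  ] tool shift mm [ 393.6603 -323.6832   80.1247]
F stage [-0.1539  0.4676] 0.1499451808207489 grip 86.95983604057439 tilt [-0.0006  0.0013 -1.    ] q [ 1.2101  0.3217 -0.0701  1.4514  0.0226  1.3708 -0.0569]
[[ 0.9306  0.3661 -0.0006]
 [ 0.3661 -0.9306  0.0013]
 [-0.0001 -0.0015 -1.    ]] -0.20829144292872065
bottle cap [182.0874 -92.7693] jar [  52.4812 -363.9043] box [191.8593  44.1702]
```

send_rows(
  plan=[
    {"xyz": [0.03,-0.025,0.006]},
    {"xyz": [0.03,-0.025,0.006]},
    {"xyz": [0.03,-0.025,0.006]},
    {"xyz": [0.03,-0.025,0.006]},
    {"xyz": [0.03,-0.025,0.006]},
  ],
  hand=0,
  force=20,
)

```text
$.plan[0]: bad value
```

send_rows(
  plan=[
    {"xyz": [0.03,-0.025,0.006]},
    {"xyz": [0.03,-0.025,0.006]},
    {"xyz": [0.03,-0.025,0.006]},
    {"xyz": [0.03,-0.025,0.006]},
    {"xyz": [0.03,-0.025,0.006]},
  ],
)

```text
$.plan[0]: bad value
```

send_rows(
  plan=[
    {"xyz": [0.03,-0.025,0.006]},
    {"xyz": [0.03,-0.025,0.006]},
    {"xyz": [0.03,-0.025,0.006]},
    {"xyz": [0,0,0],"yaw": 0.117},
    {"xyz": [0,0,0],"yaw": 0.117},
  ],
)

```text
$.plan[0]: bad value
```

send_rows(
  plan=[
    {"xyz": [0,0,0],"yaw": 0.117},
    {"xyz": [0,0,0],"yaw": 0.117},
    {"xyz": [0,0,0],"yaw": 0.115},
    {"xyz": [0,0,0]},
    {"xyz": [0,0,0]},
  ],
)

```text
$.plan[3]: bad value
```

```bash
python3 - <<'E'
from h import *
go(28,-240,60)
c=manip.get_calibration('wrist');im=manip.grab_frame('wrist');cv2.imwrite('pics/w1.png',im[:,:,::-1])
np.savez('w1.npz',**c)
E
```

```text
t 0.15 stage xy [-122.3089 -747.0487] z 229.68683299981353 yaw need 0.5831131522950419 target w [ 0.4897 -0.1395  0.06  ] tool shift mm [ 404.6822 -340.2449  170.1482]
F stage [-0.1539  0.4676] 0.1499451808207489 grip 86.95983604057439 tilt [-0.0006  0.0013 -1.    ] q [ 1.2101  0.3217 -0.0701  1.4514  0.0226  1.3708 -0.0569]
```

View pics/w1.png

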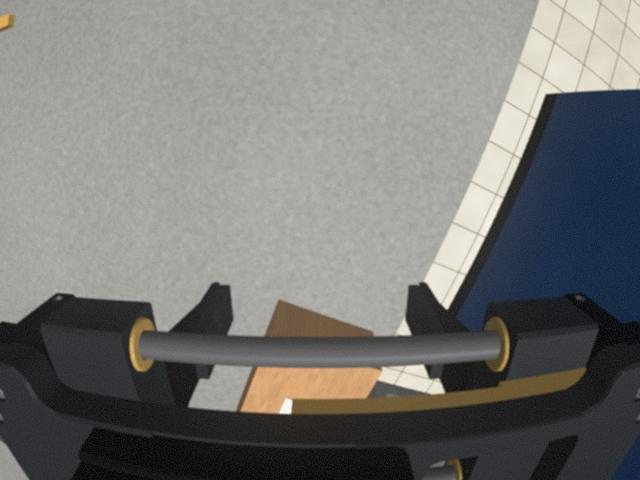

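Yaw is required in every row; nothing moved. I'll resend it complete.

send_rows(
  plan=[
    {"xyz": [0.03,-0.025,0.006],"yaw": 0},
    {"xyz": [0.03,-0.025,0.006],"yaw": 0},
    {"xyz": [0.03,-0.025,0.006],"yaw": 0},
    {"xyz": [0.03,-0.025,0.006],"yaw": 0},
    {"xyz": [0.03,-0.025,0.006],"yaw": 0},
  ],
  hand=0,
  force=20,
)

```text
time: 0.62
tcp_pos: [0.3323, -0.4319, 0.2002]
tcp_rot: [3.087, 0.585, -0.0]
contact_force: [0.3, 0.3, 0.1]
grip_width: 0.0614
```

send_rows(
  plan=[
    {"xyz": [0.03,-0.025,0.006],"yaw": 0},
    {"xyz": [0.03,-0.025,0.006],"yaw": 0},
    {"xyz": [0.03,-0.025,0.006],"yaw": 0},
    {"xyz": [0.03,-0.025,0.006],"yaw": 0},
    {"xyz": [0.03,-0.025,0.006],"yaw": 0},
  ],
)

```text
time: 1.03
tcp_pos: [0.426, -0.2606, 0.1704]
tcp_rot: [3.086, 0.585, 0.0]
contact_force: [0.2, -0.2, 0.2]
grip_width: 0.0284
```

send_rows(
  plan=[
    {"xyz": [0.03,-0.025,0.006],"yaw": 0},
    {"xyz": [0.03,-0.025,0.006],"yaw": 0},
    {"xyz": [0.03,-0.025,0.006],"yaw": 0},
    {"xyz": [0,0,0],"yaw": 0.117},
    {"xyz": [0,0,0],"yaw": 0.117},
  ],
)

```text
time: 1.45
tcp_pos: [0.4828, -0.1563, 0.1521]
tcp_rot: [-3.133, -0.222, 0.001]
contact_force: [0.3, -1.3, 0.2]
grip_width: 0.0019
```

send_rows(
  plan=[
    {"xyz": [0,0,0],"yaw": 0.117},
    {"xyz": [0,0,0],"yaw": 0.117},
    {"xyz": [0,0,0],"yaw": 0.115},
    {"xyz": [0,0,0],"yaw": 0},
    {"xyz": [0,0,0],"yaw": 0},
  ],
)

```text
time: 1.87
tcp_pos: [0.4818, -0.1596, 0.1525]
tcp_rot: [3.125, -0.321, -0.0]
contact_force: [0.1, 0.5, 0.2]
grip_width: 0.0004
```

```bash
python3 - <<'E'
from h import *
go(28,-240,60)
c=manip.get_calibration('wrist');im=manip.grab_frame('wrist');cv2.imwrite('pics/w1.png',im[:,:,::-1])
np.savez('w1.npz',**c)
E
```

```text
t 1.8667 stage xy [  24.4292 -261.2972] z 152.4594416149042 yaw need 0.003382783217948493 target w [ 0.4897 -0.1395  0.06  ] tool shift mm [  3.6611 -21.2932  92.4568]
F stage [-0.0444  0.4853] 0.18624710775353662 grip 0.39952153626336656 tilt [-0.0002 -0.     -1.    ] q [ 0.6762  0.0965 -0.4286  1.8871  0.0436  1.1673 -1.5434]
```

View pics/w1.png

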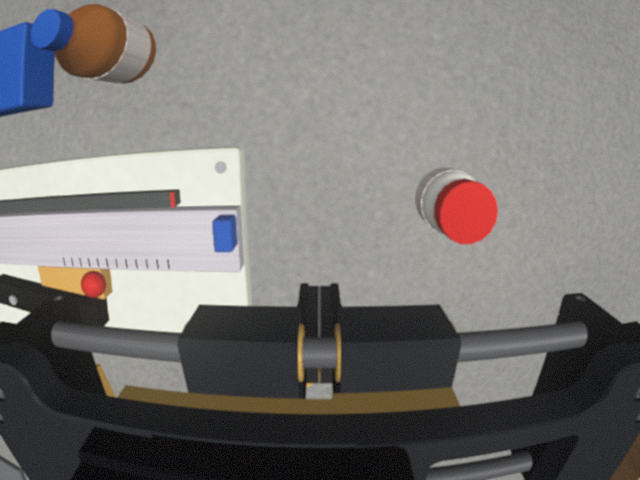

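```bash
python3 - <<'E'
from h import *
im=cv2.imread('pics/w1.png');cv2.imwrite('pics/w1c.png',cv2.resize(im[140:330,0:260],None,fx=3,fy=3,interpolation=cv2.INTER_CUBIC))
E
```

```text
(no output)
```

View pics/w1c.png

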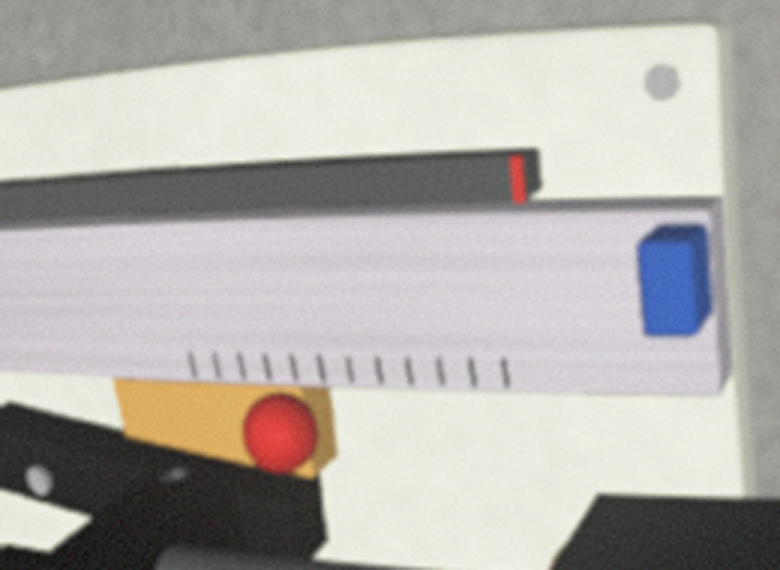

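```bash
python3 - <<'E'
from h import *
c=dict(np.load('w1.npz'));c={k:(float(v) if v.ndim==0 else v) for k,v in c.items()}
W=lambda u,v:((u+.5)/3-.5,140+(v+.5)/3-.5)
R,t,th=stg();tost=lambda p:R.T@(p[:2]-t)*1e3
for n,u,v,z in(('corner',719,25,.025),('bolt',661,82,.025),('bar rear+x',719,207,.043),('bar rear-x',720,393,.043),('bar edge',100,378,.043),
 ('post',640,240,.063),('post',695,240,.063),('post',643,335,.063),('post',690,335,.063),('knob',281,432,.048),('wedge front',115,380,.041),('wedge rear',302,388,.041)):
    print(n,tost(onz('wrist',*W(u,v),z,c)))
E
```

```text
corner [  92.9082 -199.1898]
bolt [  78.6162 -183.234 ]
bar rear+x [  49.165 -201.314]
bar rear-x [  -0.1164 -198.5182]
bar edge [-1.4532 15.6631]
post [  45.9911 -186.3355]
post [  45.894  -199.6212]
post [  22.6662 -185.1646]
post [  22.7572 -196.842 ]
knob [-13.9499 -62.3423]
wedge front [-2.717  10.5185]
wedge rear [ -2.6362 -68.5633]
```

send_rows(
  plan=[
    {"xyz": [0.004,-0.01,0.03],"yaw": 0},
    {"xyz": [0.004,-0.01,0.03],"yaw": 0},
    {"xyz": [0,0,0.025],"yaw": 0},
    {"xyz": [0,0,0.01],"yaw": 0.003},
    {"xyz": [0,0,0],"yaw": 0},
  ],
)

```text
time: 2.33
tcp_pos: [0.4916, -0.1413, 0.0551]
tcp_rot: [-3.123, 0.329, 0.008]
contact_force: [-0.4, 0.4, -0.1]
grip_width: 0.0004
```

```bash
python3 - <<'E'
from h import *
go(33,-216,57)
im=manip.grab_frame('scene');cv2.imwrite('pics/s2.png',cv2.resize(im[150:330,180:420],None,fx=3,fy=3)[:,:,::-1])
E
```

```text
t 2.3333 stage xy [  30.2472 -241.366 ] z 55.056707527972485 yaw need -0.001465939164657204 target w [ 0.4995 -0.1171  0.057 ] tool shift mm [  2.7049 -25.3714  -1.9406]
F stage [-0.5051  0.2874] -0.057019446031743 grip 0.35396306267857797 tilt [-0.0052  0.0018 -1.    ] q [ 0.6295  0.2254 -0.4392  1.9669  0.1139  0.9786 -1.6447]
```

View pics/s2.png

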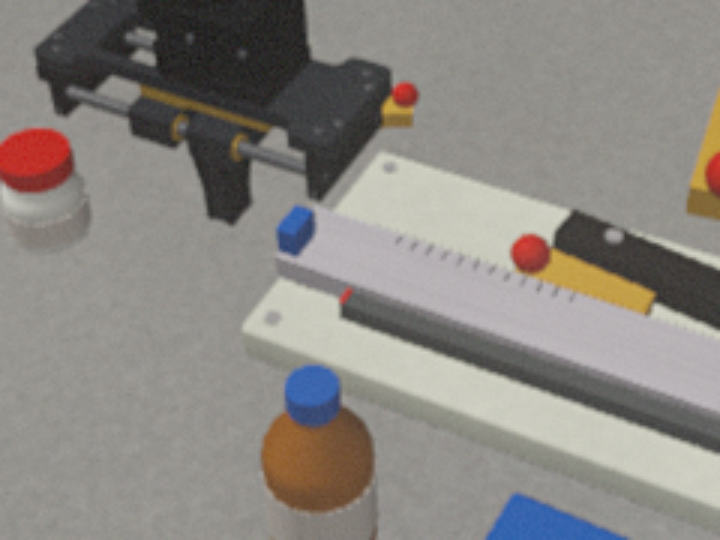

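send_rows(
  plan=[
    {"xyz": [0.003,-0.01,0],"yaw": 0},
    {"xyz": [0,-0.01,0],"yaw": 0},
    {"xyz": [0,-0.005,0],"yaw": 0},
    {"xyz": [0,-0.004,0],"yaw": 0},
    {"xyz": [0,-0.004,0],"yaw": 0},
  ],
)

```text
time: 2.8
tcp_pos: [0.5044, -0.1099, 0.0584]
tcp_rot: [3.123, -0.329, 0.002]
contact_force: [-0.2, -3.0, 1.7]
grip_width: 0.0006
```

send_rows(
  plan=[
    {"xyz": [0,-0.005,0],"yaw": 0},
    {"xyz": [0,-0.005,0],"yaw": 0},
    {"xyz": [0,-0.005,0],"yaw": 0},
    {"xyz": [0,-0.005,0],"yaw": 0},
    {"xyz": [0,-0.005,0],"yaw": 0},
  ],
)

```text
time: 3.22
tcp_pos: [0.5092, -0.0857, 0.0577]
tcp_rot: [3.124, -0.332, 0.001]
contact_force: [0.4, -4.4, 2.6]
grip_width: 0.0005
```

```bash
python3 - <<'E'
from h import *
go(33,-165,57)
im=manip.grab_frame('scene');cv2.imwrite('pics/s3.png',cv2.resize(im[150:350,260:530],None,fx=2.9,fy=2.9)[:,:,::-1])
E
```

```text
t 3.2167 stage xy [  36.0121 -183.2909] z 57.713013418703284 yaw need -0.003320069313015761 target w [ 0.5101 -0.0672  0.057 ] tool shift mm [ -3.0733 -18.2811   0.7029]
F stage [ 1.2509 -4.2146] 2.5765013816061013 grip 0.49745226020566474 tilt [ 0.0005 -0.0006 -1.    ] q [ 0.5489  0.2317 -0.4766  1.9575  0.1277  0.9807 -1.7704]
```

View pics/s3.png

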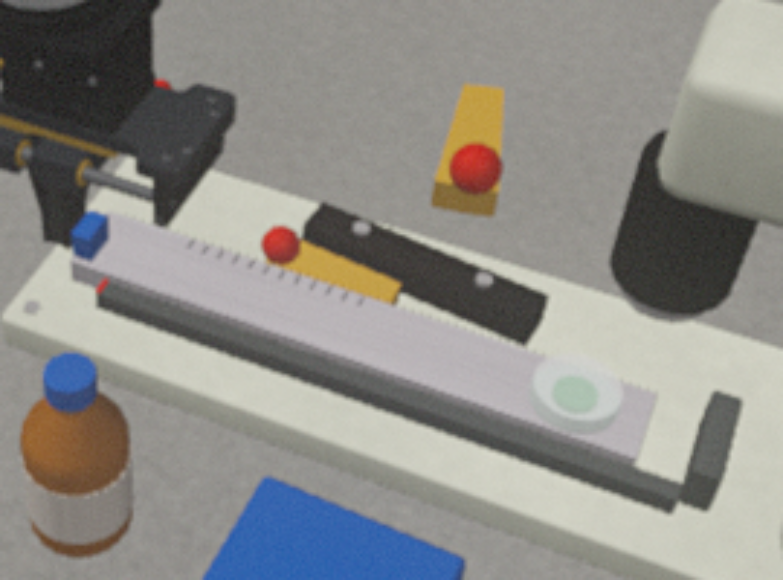

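send_rows(
  plan=[
    {"xyz": [-0.001,-0.003,0],"yaw": 0},
    {"xyz": [-0.001,-0.003,0],"yaw": 0},
    {"xyz": [0,-0.003,0],"yaw": 0},
    {"xyz": [0,-0.002,0],"yaw": 0},
    {"xyz": [0,-0.002,0],"yaw": 0},
  ],
)

```text
time: 3.68
tcp_pos: [0.5097, -0.0723, 0.0574]
tcp_rot: [3.124, -0.331, -0.0]
contact_force: [0.2, -2.4, 0.7]
grip_width: 0.0008
```

send_rows(
  plan=[
    {"xyz": [0,-0.001,0],"yaw": 0},
    {"xyz": [0,-0.001,0],"yaw": 0},
    {"xyz": [0,-0.001,0],"yaw": 0},
  ],
)

```text
time: 3.93
tcp_pos: [0.5103, -0.0696, 0.0574]
tcp_rot: [3.124, -0.331, -0.0]
contact_force: [0.9, -3.2, 0.3]
grip_width: 0.0006
```

send_rows(
  plan=[
    {"xyz": [0,-0.001,0],"yaw": 0},
    {"xyz": [0,-0.001,0],"yaw": 0},
    {"xyz": [0,-0.001,0],"yaw": 0},
  ],
)

```text
time: 4.18
tcp_pos: [0.5109, -0.0667, 0.0574]
tcp_rot: [3.124, -0.331, -0.0]
contact_force: [0.7, -2.5, -0.1]
grip_width: 0.0007
```

```bash
python3 - <<'E'
from h import *
go(33,-165,57)
E
```

```text
t 4.1833 stage xy [  33.6745 -164.337 ] z 57.448258445361354 yaw need -0.002979248024733483 target w [ 0.5101 -0.0672  0.057 ] tool shift mm [-0.6724  0.6649  0.4485]
F stage [ 1.2175 -2.3106] -0.08810161698203967 grip 0.6643761613794699 tilt [-0.0002 -0.0001 -1.    ] q [ 0.5237  0.2318 -0.489   1.9594  0.1303  0.9809 -1.8091]
```

send_rows(
  plan=[
    {"xyz": [0,-0.001,0],"yaw": 0},
    {"xyz": [0,-0.001,0],"yaw": 0},
    {"xyz": [0,-0.001,0],"yaw": 0},
  ],
)

```text
time: 4.43
tcp_pos: [0.5115, -0.0637, 0.0575]
tcp_rot: [3.124, -0.331, -0.0]
contact_force: [1.8, -3.4, -0.5]
grip_width: 0.0005
```

send_rows(
  plan=[
    {"xyz": [0,-0.001,0],"yaw": 0},
    {"xyz": [0,-0.001,0],"yaw": 0},
  ],
)

```text
time: 4.6
tcp_pos: [0.5119, -0.0617, 0.0575]
tcp_rot: [3.124, -0.331, -0.0]
contact_force: [0.5, -1.8, -0.3]
grip_width: 0.0005
```

send_rows(
  plan=[
    {"xyz": [0,-0.001,0],"yaw": 0},
    {"xyz": [0,-0.001,0],"yaw": 0},
  ],
)

```text
time: 4.77
tcp_pos: [0.512, -0.0612, 0.0575]
tcp_rot: [3.122, -0.331, -0.001]
contact_force: [0.0, -6.6, 0.4]
grip_width: 0.0003
```

send_rows(
  plan=[
    {"xyz": [0,-0.001,0],"yaw": 0},
    {"xyz": [0,0,0],"yaw": 0},
  ],
)

```text
time: 4.93
tcp_pos: [0.512, -0.0612, 0.0575]
tcp_rot: [3.121, -0.333, -0.002]
contact_force: [-1.1, -7.4, 0.9]
grip_width: 0.0006
```

send_rows(
  plan=[
    {"xyz": [0,-0.001,0],"yaw": 0},
    {"xyz": [0,0,0],"yaw": 0},
  ],
)

```text
time: 5.1
tcp_pos: [0.5121, -0.0611, 0.0575]
tcp_rot: [3.12, -0.333, -0.002]
contact_force: [-0.1, -8.7, 1.4]
grip_width: 0.0006
```

```bash
python3 - <<'E'
from h import *
go(33,-165,57)
im=manip.grab_frame('scene');cv2.imwrite('pics/s4.png',cv2.resize(im[190:340,260:530],None,fx=2.9,fy=2.9)[:,:,::-1])
E
```

```text
t 5.1 stage xy [  33.6962 -158.6862] z 57.49991694455427 yaw need -0.004448734934077603 target w [ 0.5101 -0.0672  0.057 ] tool shift mm [-0.6678  6.3146  0.5282]
F stage [ 1.711  -8.5523] 1.4317253663057328 grip 0.550560936078052 tilt [-0.0016 -0.0042 -1.    ] q [ 0.512   0.2338 -0.4918  1.9574  0.1369  0.9831 -1.8283]
```

View pics/s4.png

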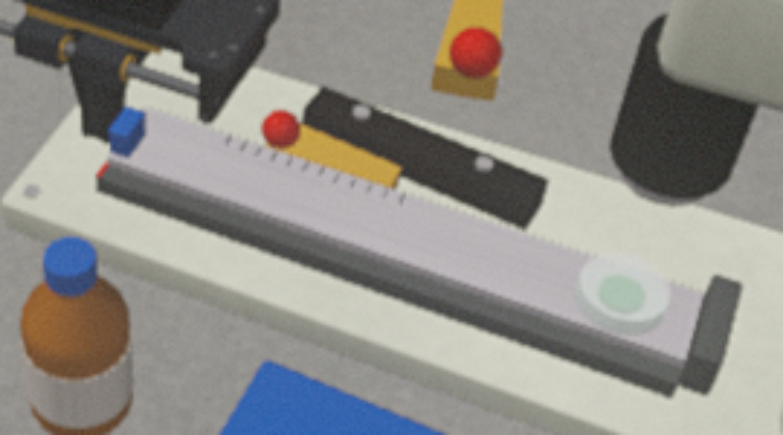

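send_rows(
  plan=[
    {"xyz": [0,0.01,0],"yaw": 0},
    {"xyz": [0,0.013,0],"yaw": 0},
    {"xyz": [0,0,-0.03],"yaw": 0},
    {"xyz": [0,0,-0.03],"yaw": 0},
    {"xyz": [-0.024,-0.025,0],"yaw": 0},
  ],
)

```text
time: 5.57
tcp_pos: [0.4955, -0.0554, 0.1229]
tcp_rot: [3.123, -0.343, 0.017]
contact_force: [2.0, -0.3, -0.1]
grip_width: 0.001
```

send_rows(
  plan=[
    {"xyz": [-0.024,-0.025,0],"yaw": 0},
    {"xyz": [0,-0.025,0],"yaw": 0},
    {"xyz": [0,0,0],"yaw": 0},
  ],
)

```text
time: 5.82
tcp_pos: [0.4761, 0.0097, 0.118]
tcp_rot: [-3.122, 0.319, -0.0]
contact_force: [1.0, -0.3, -0.0]
grip_width: 0.0005
```

```bash
python3 - <<'E'
from h import *
go(-14,-105,39)
c=manip.get_calibration('wrist');im=manip.grab_frame('wrist');cv2.imwrite('pics/w5.png',im[:,:,::-1])
np.savez('w5.npz',**c)
im=manip.grab_frame('top');cv2.imwrite('pics/t5.png',im[:,:,::-1])
E
```

```text
t 5.8167 stage xy [-16.1555 -96.8307] z 117.96322405501522 yaw need 0.004856875094722657 target w [0.4765 0.0012 0.039 ] tool shift mm [ 2.1297  8.4335 78.9361]
F stage [ 1.0513 -0.079 ] -0.038623360172174104 grip 0.5080366921615045 tilt [ 0.0005  0.0032 -1.    ] q [ 0.4824  0.0718 -0.5709  1.9909  0.0402  1.0898 -1.8801]
```

View pics/w5.png

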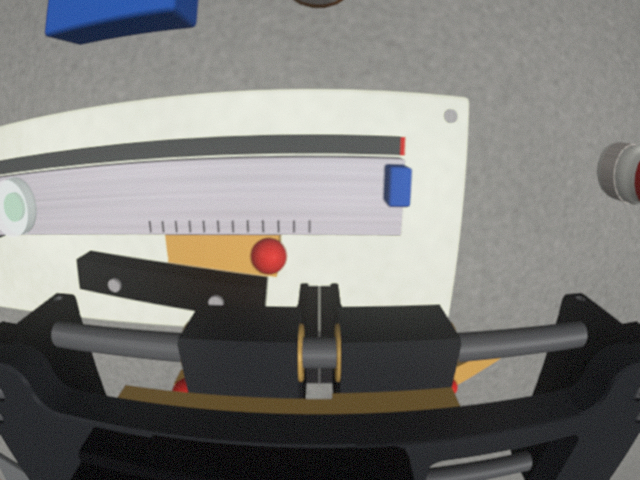

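```bash
python3 - <<'E'
from h import *
c=dict(np.load('w5.npz'));c={k:(float(v) if v.ndim==0 else v) for k,v in c.items()}
R,t,th=stg();tost=lambda p:R.T@(p[:2]-t)*1e3
for n,u,v,z in(('corner',468,98,.025),('bar rear-x',402,235.5,.043),('bar edge',200,234.5,.043),('bar +x rear',402,160,.043),
 ('knob',268.5,256,.048),('wedge front',167,235,.041),('ramp rear inner',267,277,.047),('ramp front inner',90,252,.047),('tips',319,286,.11)):
    print(n,tost(onz('wrist',u,v,z,c)))
im=cv2.imread('pics/t5.png');cv2.imwrite('pics/t5c.png',cv2.resize(im[190:330,100:370],None,fx=2.9,fy=2.9,interpolation=cv2.INTER_CUBIC))
E
```

```text
corner [  92.5234 -197.255 ]
bar rear-x [  -1.2922 -149.7886]
bar edge [ -1.2255 -15.8416]
bar +x rear [  48.0355 -147.0203]
knob [-14.1295 -62.7439]
wedge front [-2.2061  9.5298]
ramp rear inner [-29.3498 -60.9575]
ramp front inner [-13.5498  74.3796]
tips [ -6.7995 -95.5056]
```

View pics/t5c.png

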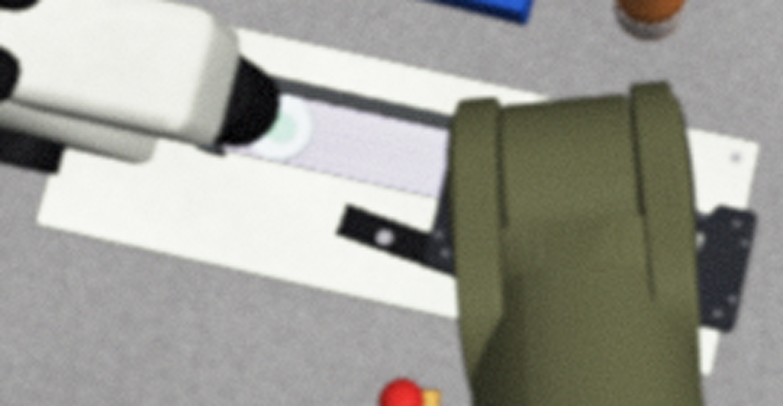

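send_rows(
  plan=[
    {"xyz": [0.001,0.011,0],"yaw": 0.005},
    {"xyz": [0,0,0.03],"yaw": 0},
    {"xyz": [0,0,0.025],"yaw": 0},
    {"xyz": [0,0,0.015],"yaw": 0},
    {"xyz": [0,0,0.007],"yaw": 0},
  ],
)

```text
time: 6.33
tcp_pos: [0.4733, -0.01, 0.0379]
tcp_rot: [3.123, -0.344, -0.008]
contact_force: [0.3, -0.7, -0.4]
grip_width: 0.0006
```

send_rows(
  plan=[
    {"xyz": [0,0,0],"yaw": 0},
    {"xyz": [0,0,0],"yaw": 0},
  ],
)

```text
time: 6.5
tcp_pos: [0.4756, -0.0089, 0.0407]
tcp_rot: [-3.123, 0.341, 0.001]
contact_force: [0.2, 0.3, -0.6]
grip_width: 0.0006
```

```bash
python3 - <<'E'
from h import *
go(-15,-85,39)
im=manip.grab_frame('scene');cv2.imwrite('pics/s6.png',cv2.resize(im[190:340,260:530],None,fx=2.9,fy=2.9)[:,:,::-1])
im=manip.grab_frame('wrist');cv2.imwrite('pics/w6.png',im[:,:,::-1])
E
```

```text
t 6.5 stage xy [ -12.74   -115.0883] z 40.68819489337271 yaw need -0.009441281599888551 target w [0.4797 0.021  0.039 ] tool shift mm [ -2.5434 -30.0655   1.6917]
F stage [0.1276 0.3379] -0.5981579614760294 grip 0.603135474727211 tilt [-0.0003  0.0002 -1.    ] q [ 0.4772  0.1813 -0.5471  2.0608  0.1172  0.9291 -1.9215]
```

View pics/s6.png

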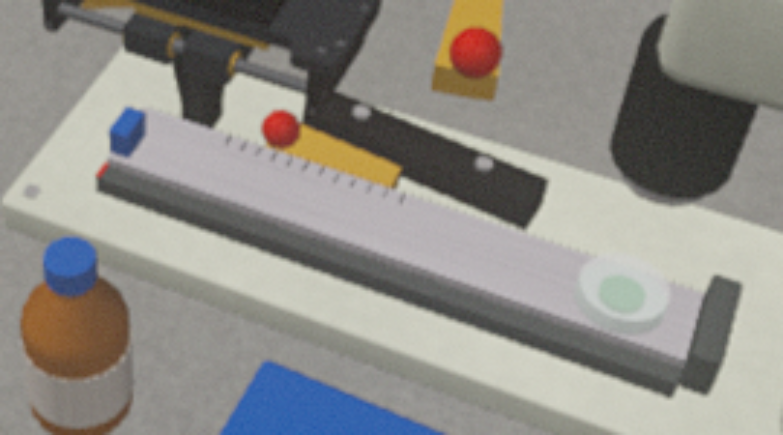

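View pics/w6.png

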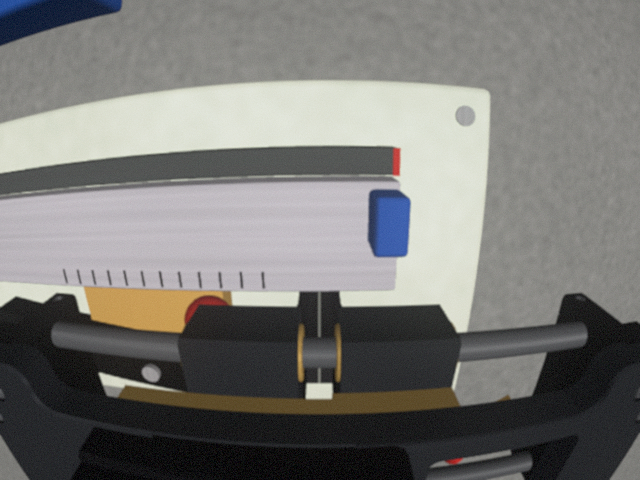

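send_rows(
  plan=[
    {"xyz": [-0.0025,-0.005,0.001],"yaw": -0.009},
    {"xyz": [0,-0.008,0],"yaw": 0},
    {"xyz": [0,-0.006,0],"yaw": 0},
    {"xyz": [0,-0.004,0],"yaw": 0},
    {"xyz": [0,-0.003,0],"yaw": 0},
  ],
)

```text
time: 7.02
tcp_pos: [0.4789, 0.0192, 0.0399]
tcp_rot: [-3.125, 0.322, -0.001]
contact_force: [0.2, 0.2, -0.4]
grip_width: 0.0005
```

send_rows(
  plan=[
    {"xyz": [0,-0.002,0],"yaw": 0},
    {"xyz": [0,-0.002,0],"yaw": 0},
    {"xyz": [0,-0.002,0],"yaw": 0},
    {"xyz": [0,-0.002,0],"yaw": 0},
  ],
)

```text
time: 7.35
tcp_pos: [0.4801, 0.0255, 0.0395]
tcp_rot: [3.124, -0.326, -0.0]
contact_force: [-0.2, -1.8, 1.1]
grip_width: 0.0003
```

```bash
python3 - <<'E'
from h import *
go(-15,-75,39)
im=manip.grab_frame('scene');cv2.imwrite('pics/s7.png',cv2.resize(im[190:340,260:530],None,fx=2.9,fy=2.9)[:,:,::-1])
E
```

```text
t 7.35 stage xy [-15.4885 -80.5717] z 39.52853815790193 yaw need 0.0006090672192944346 target w [0.4817 0.0308 0.039 ] tool shift mm [ 0.4919 -5.5717  0.5248]
F stage [ 0.1724 -1.7728] 1.0598119994842339 grip 0.26314418090562236 tilt [-0.0002 -0.0006 -1.    ] q [ 0.4255  0.1973 -0.5716  2.0496  0.1335  0.93   -1.9959]
```

View pics/s7.png

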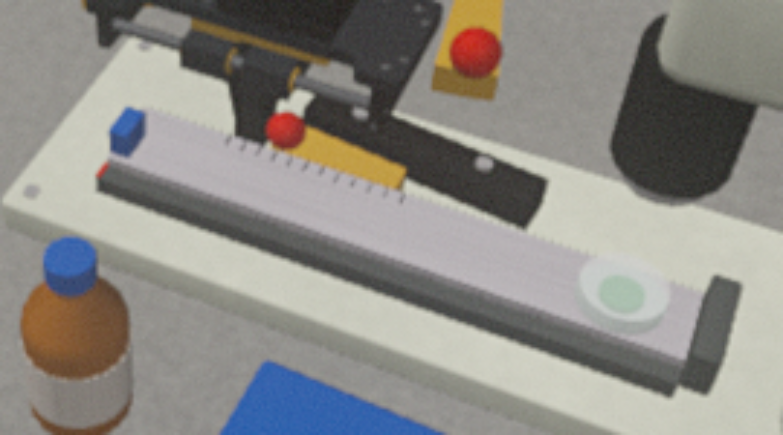

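send_rows(
  plan=[
    {"xyz": [0,-0.003,0],"yaw": 0},
    {"xyz": [0,-0.003,0],"yaw": 0},
    {"xyz": [0,-0.003,0],"yaw": 0},
    {"xyz": [0,-0.003,0],"yaw": 0},
    {"xyz": [0,-0.003,0],"yaw": 0},
  ],
)

```text
time: 7.82
tcp_pos: [0.4832, 0.0409, 0.0395]
tcp_rot: [3.125, -0.325, 0.0]
contact_force: [-1.3, -0.8, 0.7]
grip_width: 0.0007
```

send_rows(
  plan=[
    {"xyz": [0,-0.0015,0],"yaw": 0},
    {"xyz": [0,-0.0015,0],"yaw": 0},
    {"xyz": [0,-0.0015,0],"yaw": 0},
  ],
)

```text
time: 8.07
tcp_pos: [0.4841, 0.045, 0.0395]
tcp_rot: [3.125, -0.325, -0.0]
contact_force: [-0.4, -0.9, 1.2]
grip_width: 0.0006
```

send_rows(
  plan=[
    {"xyz": [0,-0.0015,0],"yaw": 0},
    {"xyz": [0,-0.0015,0],"yaw": 0},
    {"xyz": [0,-0.0015,0],"yaw": 0},
  ],
)

```text
time: 8.32
tcp_pos: [0.485, 0.0494, 0.0395]
tcp_rot: [3.125, -0.325, 0.0]
contact_force: [-0.7, -1.4, 0.3]
grip_width: 0.0003
```

```bash
python3 - <<'E'
from h import *
go(-15,-75,39)
im=manip.grab_frame('scene');cv2.imwrite('pics/s8.png',cv2.resize(im[190:340,260:530],None,fx=2.9,fy=2.9)[:,:,::-1])
E
```

```text
t 8.3167 stage xy [-15.596  -56.1085] z 39.52597990928367 yaw need 0.0009875849453653274 target w [0.4817 0.0308 0.039 ] tool shift mm [ 0.5773 18.8921  0.5277]
F stage [-0.3537 -1.5388] 0.32081044134710907 grip 0.29929060071005353 tilt [ 0.     -0.0001 -1.    ] q [ 0.3875  0.2139 -0.5858  2.0339  0.1466  0.9338 -2.0534]
```

View pics/s8.png

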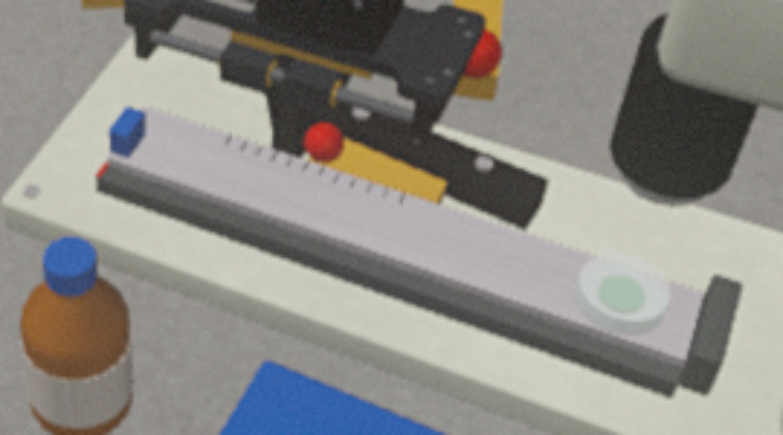

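send_rows(
  plan=[
    {"xyz": [0,-0.0015,0],"yaw": 0},
    {"xyz": [0,-0.0015,0],"yaw": 0},
    {"xyz": [0,-0.0015,0],"yaw": 0},
    {"xyz": [0,-0.0015,0],"yaw": 0},
  ],
)

```text
time: 8.7
tcp_pos: [0.4863, 0.0553, 0.0395]
tcp_rot: [3.125, -0.325, 0.0]
contact_force: [-0.2, -0.8, 0.8]
grip_width: 0.0006
```

send_rows(
  plan=[
    {"xyz": [0,-0.0015,0],"yaw": 0},
    {"xyz": [0,-0.0015,0],"yaw": 0},
    {"xyz": [0,-0.0015,0],"yaw": 0},
    {"xyz": [0,-0.0015,0],"yaw": 0},
  ],
)

```text
time: 9.03
tcp_pos: [0.4875, 0.0612, 0.0395]
tcp_rot: [3.125, -0.325, 0.0]
contact_force: [-0.3, -1.2, 0.1]
grip_width: 0.0004
```

send_rows(
  plan=[
    {"xyz": [0,-0.0015,0],"yaw": 0},
    {"xyz": [0,-0.0015,0],"yaw": 0},
    {"xyz": [0,-0.0015,0],"yaw": 0},
    {"xyz": [0,-0.0015,0],"yaw": 0},
  ],
)

```text
time: 9.37
tcp_pos: [0.4888, 0.0671, 0.0395]
tcp_rot: [3.125, -0.325, 0.0]
contact_force: [0.1, -0.9, -0.1]
grip_width: -0.0
```

send_rows(
  plan=[
    {"xyz": [0,-0.0015,0],"yaw": 0},
    {"xyz": [0,-0.0015,0],"yaw": 0},
    {"xyz": [0,-0.0015,0],"yaw": 0},
    {"xyz": [0,-0.0015,0],"yaw": 0},
  ],
)

```text
time: 9.7
tcp_pos: [0.49, 0.073, 0.0395]
tcp_rot: [3.125, -0.325, -0.0]
contact_force: [0.3, -1.1, 0.9]
grip_width: 0.0003
```

send_rows(
  plan=[
    {"xyz": [0,-0.0015,0],"yaw": 0},
    {"xyz": [0,-0.0015,0],"yaw": 0},
    {"xyz": [0,-0.0015,0],"yaw": 0},
    {"xyz": [0,-0.0015,0],"yaw": 0},
  ],
)

```text
time: 10.03
tcp_pos: [0.4914, 0.0786, 0.0396]
tcp_rot: [3.124, -0.325, 0.001]
contact_force: [1.3, -1.2, 0.6]
grip_width: 0.0005
```

```bash
python3 - <<'E'
from h import *
go(-15,-75,39)
im=manip.grab_frame('scene');cv2.imwrite('pics/s9.png',cv2.resize(im[190:340,260:530],None,fx=2.9,fy=2.9)[:,:,::-1])
E
```

```text
t 10.0333 stage xy [-15.3868 -26.2332] z 39.56993435521261 yaw need 0.0009639359493567312 target w [0.4817 0.0308 0.039 ] tool shift mm [ 0.3395 48.767   0.5812]
F stage [ 1.5702 -0.9141] 0.6015745582845212 grip 0.45248711715173207 tilt [ 0.0004 -0.0003 -1.    ] q [ 0.3389  0.2377 -0.6     2.0104  0.1659  0.9401 -2.1244]
```

View pics/s9.png

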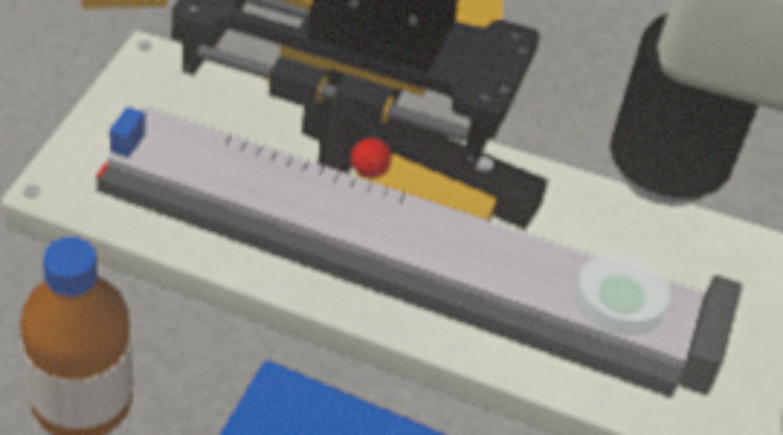

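send_rows(
  plan=[
    {"xyz": [0,-0.001,0],"yaw": 0},
    {"xyz": [0,-0.001,0],"yaw": 0},
    {"xyz": [0,-0.001,0],"yaw": 0},
  ],
)

```text
time: 10.33
tcp_pos: [0.4922, 0.0812, 0.0396]
tcp_rot: [3.124, -0.325, 0.001]
contact_force: [0.8, -4.3, 0.7]
grip_width: 0.0003
```

send_rows(
  plan=[
    {"xyz": [0,-0.001,0],"yaw": 0},
    {"xyz": [0,-0.001,0],"yaw": 0},
    {"xyz": [0,-0.001,0],"yaw": 0},
  ],
)

```text
time: 10.58
tcp_pos: [0.4924, 0.0818, 0.0395]
tcp_rot: [3.121, -0.326, -0.001]
contact_force: [-0.8, -9.7, 3.3]
grip_width: 0.0002
```

send_rows(
  plan=[
    {"xyz": [0,-0.001,0],"yaw": 0},
    {"xyz": [0,0,0],"yaw": 0},
  ],
)

```text
time: 10.75
tcp_pos: [0.4924, 0.0818, 0.0395]
tcp_rot: [3.119, -0.327, -0.001]
contact_force: [0.0, -8.9, 3.7]
grip_width: 0.0002
```

send_rows(
  plan=[
    {"xyz": [0,-0.001,0],"yaw": 0},
    {"xyz": [0,0,0],"yaw": 0},
  ],
)

```text
time: 10.92
tcp_pos: [0.4925, 0.0819, 0.0395]
tcp_rot: [3.118, -0.328, -0.002]
contact_force: [-0.5, -12.6, 4.5]
grip_width: 0.0007
```

```bash
python3 - <<'E'
from h import *
go(-15,-75,39)
im=manip.grab_frame('wrist');cv2.imwrite('pics/w10.png',im[:,:,::-1])
im=manip.grab_frame('scene');cv2.imwrite('pics/s10.png',cv2.resize(im[190:340,260:530],None,fx=2.9,fy=2.9)[:,:,::-1])
E
```

```text
t 10.9167 stage xy [-15.0561 -22.7886] z 39.51402869855272 yaw need -0.0014177894212084041 target w [0.4817 0.0308 0.039 ] tool shift mm [ 0.1304 52.2068  0.8533]
F stage [  2.1113 -12.4359] 4.548308464020947 grip 0.6810175863982779 tilt [-0.002  -0.0062 -1.    ] q [ 0.3274  0.2437 -0.5999  2.0041  0.1756  0.9459 -2.143 ]
```

View pics/w10.png

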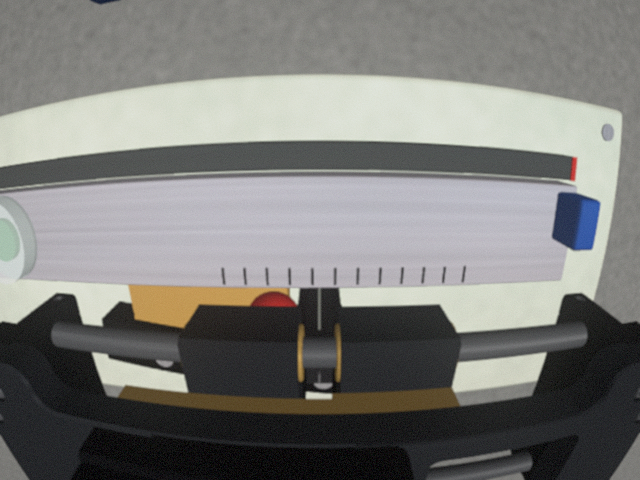

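View pics/s10.png

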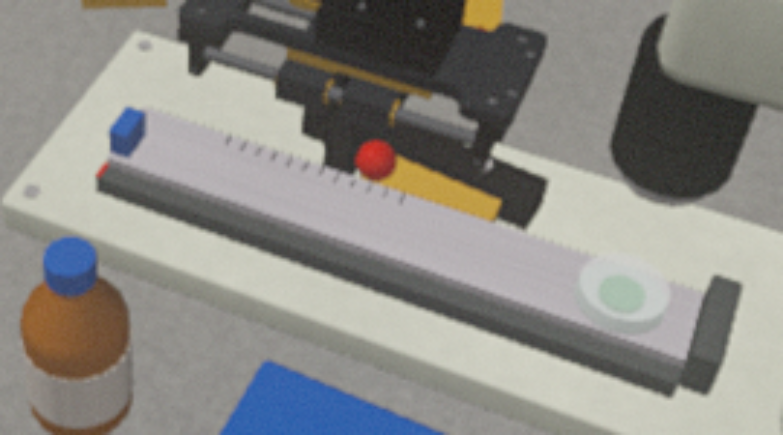

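send_rows(
  plan=[
    {"xyz": [0,-0.001,0],"yaw": 0},
    {"xyz": [0,0,0],"yaw": 0},
  ],
)

```text
time: 11.18
tcp_pos: [0.4925, 0.082, 0.0395]
tcp_rot: [3.117, -0.329, -0.003]
contact_force: [-1.3, -13.0, 5.0]
grip_width: 0.0005
```

send_rows(
  plan=[
    {"xyz": [0,-0.0007,0],"yaw": 0},
    {"xyz": [0,0,0],"yaw": 0},
  ],
)

```text
time: 11.35
tcp_pos: [0.4925, 0.082, 0.0395]
tcp_rot: [3.116, -0.329, -0.003]
contact_force: [-2.9, -14.5, 6.0]
grip_width: 0.0006
```

send_rows(
  plan=[
    {"xyz": [0,0,0],"yaw": 0},
  ],
)

```text
time: 11.43
tcp_pos: [0.4925, 0.082, 0.0395]
tcp_rot: [3.116, -0.329, -0.003]
contact_force: [-1.9, -14.5, 7.2]
grip_width: 0.0004
```

send_rows(
  plan=[
    {"xyz": [0,-0.0007,0],"yaw": 0},
    {"xyz": [0,0,0],"yaw": 0},
    {"xyz": [0,0,0],"yaw": 0},
  ],
)

```text
time: 11.68
tcp_pos: [0.4925, 0.0821, 0.0395]
tcp_rot: [3.115, -0.33, -0.004]
contact_force: [-2.9, -16.2, 7.9]
grip_width: 0.0006
```

```bash
python3 - <<'E'
from h import *
go(-15,-45,39)
E
```

```text
t 11.6833 stage xy [-15.0292 -22.5974] z 39.48811953457703 yaw need -0.0026726638692773363 target w [0.4879 0.0602 0.039 ] tool shift mm [ 0.0897 22.3968  0.7012]
F stage [  0.5148 -16.4871] 7.85434123679228 grip 0.588675298066338 tilt [-0.0034 -0.009  -1.    ] q [ 0.3243  0.2453 -0.5992  2.0024  0.1791  0.9486 -2.1485]
```

send_rows(
  plan=[
    {"xyz": [0,0.003,0],"yaw": 0},
    {"xyz": [0,0.005,0],"yaw": 0},
    {"xyz": [0,0.008,0],"yaw": 0},
    {"xyz": [0,0.008,0],"yaw": 0},
    {"xyz": [0,0.008,0],"yaw": 0},
  ],
)

```text
time: 12.1
tcp_pos: [0.4862, 0.0576, 0.0394]
tcp_rot: [-3.124, 0.323, 0.001]
contact_force: [-0.7, 0.3, -0.3]
grip_width: 0.0004
```

send_rows(
  plan=[
    {"xyz": [0,0.003,-0.01],"yaw": 0},
    {"xyz": [0,0,-0.025],"yaw": 0},
    {"xyz": [0,0,-0.03],"yaw": 0},
    {"xyz": [0,0,-0.03],"yaw": 0},
    {"xyz": [0,0.02,-0.02],"yaw": 0},
  ],
)

```text
time: 12.52
tcp_pos: [0.4835, 0.0394, 0.1584]
tcp_rot: [-3.123, 0.315, -0.007]
contact_force: [1.3, 0.4, 0.6]
grip_width: 0.0005
```

send_rows(
  plan=[
    {"xyz": [0,0.03,0],"yaw": 0},
    {"xyz": [0,0.03,0],"yaw": 0},
    {"xyz": [0,0.03,0],"yaw": 0},
    {"xyz": [0,0,0],"yaw": 0},
  ],
)

```text
time: 12.85
tcp_pos: [0.4622, -0.0594, 0.1552]
tcp_rot: [3.12, -0.337, 0.0]
contact_force: [-0.8, -0.2, -0.2]
grip_width: 0.0008
```

```bash
python3 - <<'E'
from h import *
go(-15,-45,39)
im=manip.grab_frame('scene');cv2.imwrite('pics/s11f.png',im[:,:,::-1]);cv2.imwrite('pics/s11.png',cv2.resize(im[190:340,260:530],None,fx=2.9,fy=2.9)[:,:,::-1])
c=manip.get_calibration('wrist');im=manip.grab_frame('wrist');cv2.imwrite('pics/w11.png',im[:,:,::-1]);np.savez('w11.npz',**c)
E
```

```text
t 12.85 stage xy [ -15.4786 -167.2911] z 155.2237881870126 yaw need -0.006941985219044433 target w [0.4879 0.0602 0.039 ] tool shift mm [  -0.434  -122.6424  115.8532]
F stage [-0.7573 -0.3738] -0.2420144795383384 grip 0.8150111808558008 tilt [-0.0001 -0.0031 -1.    ] q [ 0.5591  0.0014 -0.4872  1.9729  0.0041  1.1674 -1.7157]
```

View pics/s11f.png

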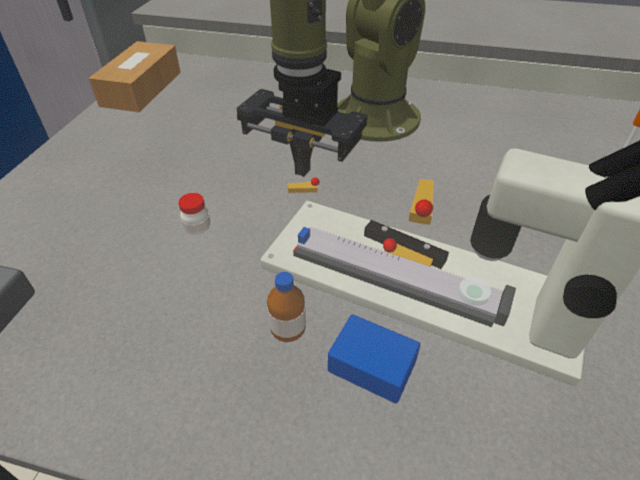

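View pics/s11.png

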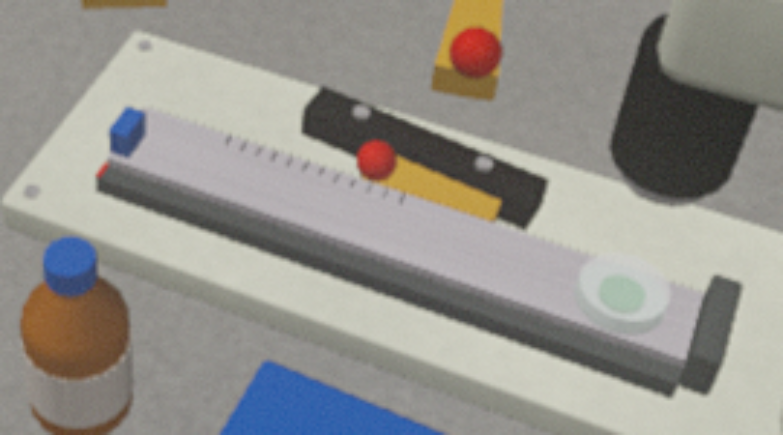

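View pics/w11.png

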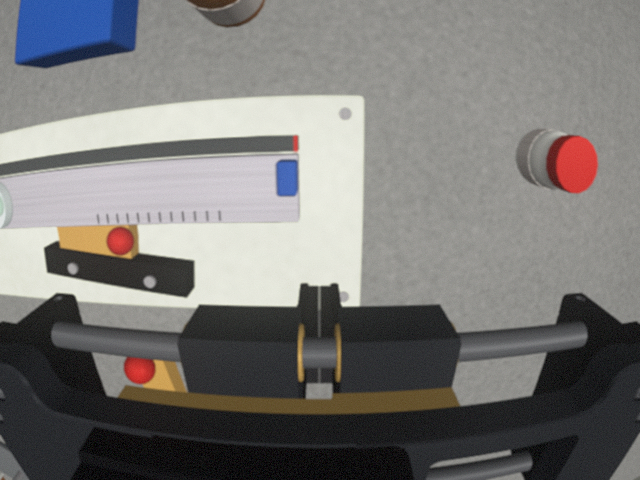

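```bash
python3 - <<'E'
from h import *
c=dict(np.load('w11.npz'));c={k:(float(v) if v.ndim==0 else v) for k,v in c.items()}
R,t,th=stg();tost=lambda p:R.T@(p[:2]-t)*1e3
for n,u,v,z in(('corner',363,98,.025),('bar rear-x',298,221,.043),('bar rear+x',298,154,.043),('knob',120,241,.048),('ramp rear',193,263,.047)):
    print(n,tost(onz('wrist',u,v,z,c)))
print(manip.hand_in())
E
```

```text
corner [  90.814  -196.7607]
bar rear-x [  -0.7256 -147.4964]
bar rear+x [  48.8814 -148.33  ]
knob [-13.887   -0.2053]
ramp rear [-32.7299 -63.6731]
the job is handed in; nothing more can be done
None
```

The bar is home against its end stop, the wedge is jammed, and the hand is clear. The job was handed in at about 13 s of the 58 s allowed.

- **Bar:** I pushed it about 50 mm by its blue post. At the stop the force rose from about 3 N to about 8.5 N with no further motion. In the last pictures the bar end meets the stop block, and the rear end measures at stage y of about -148 mm, where home is -150 mm. My frame was off by about 2 to 3 mm.
- **Wedge:** I slid it about 62 mm with closed fingertips behind the knob, without pinching. It bit with its origin at stage y of about 33 to 34 mm, inside the stated range. I then pressed in steps to about 16.5 N along the push, with the force always below 22 N. After I backed straight off, the knob was at the same pixel as under load, so it had not sprung back.
- **Lift force:** At full push the tool also felt about 8 N upward. I took this as the soft arm tilting slightly, and nothing moved in z.
- **Bystanders:** The bottle, jar and blue box look unmoved in the last scene picture. I did not re-measure them.
- **Refused calls:** My first four move calls were refused because rows without a yaw are not accepted. Nothing moved.

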